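# Find a gear shaft's end float and clamp it half-way

### The arm

A 6-joint arm with a two-finger parallel gripper is mounted at the origin on the work surface. World frame = base frame: x ahead of the robot, y to its left, z up, the work surface at z = 0. Lengths are in m, angles in rad, forces in N, time in s.
With the tool pointing down it reaches from about 0.35 to 0.95 m from the base axis. Payload 17.4 kg.
Tool frame: the origin (TCP) lies on the centre line of the jaws, within the pads' length; the fingertips stand 14 mm ahead of it and the grasp point (between the pads) lies 5 mm behind it; x points along the fingers, y is the direction in which the jaws open and shut, and the axes are right-handed (so a half turn about x gives the same grasp; the last joint's range is limited). The gripper opens to 93 mm and grips with 3 to 60 N. Pads are 15 mm wide; open, the fingers measure 128 mm over their backs; the gripper's body (75 mm by 188 mm) begins 65 mm behind the grasp point.
Start: joints at [-1.285, 0.116, 1.442, -0, 1.584, -0.038], TCP at [0.215, -0.64, 0.233] pointing down, gripper open.
Joint ranges: [-2.83, 2.83], [-0.83, 2.19], [0.07, 2.5], [-1.14, 4.28], [0.01, 3], [-2.97, 2.97]. Speed limits (rad/s): [1.89, 1.89, 2.22, 3.14, 3.14, 3.14].

### API

Orientations are given as [roll, pitch, yaw] about the fixed x, y, z axes, in that order (R = Rz(yaw) Ry(pitch) Rx(roll)).
In Python, from rig import status, imaging, arm gives the robot as it stands.
- The arm moves only by the tool step_arm, never from a script. Its argument "targets" is a list that holds one entry, the list of rows, each a list of 7 numbers: the shift along the tool's x, y, z in m, then the turn, a rotation vector about the tool's x, y, z in rad, then the finger opening in m, from 0 to 0.093. In form: [[[x, y, z, wx, wy, wz, jaw], ...]]. A call has 1 to 20 rows; each row is the pose to reach, as a shift and turn from the pose commanded when the call began, along the tool's axes at that moment; what a row does not reach only later rows make up. A row lasts 1/10 s, in which the tool goes at most 50 mm and 8.59 degrees, less where a joint would pass 70% of its speed; a pose out of reach is approached as far as the arm can. A call with a gripper value outside its range is refused whole. The fingers move at their own pace and stop on an object; the grip force is fixed at half the most. Time passes only in rows, so rows that repeat a pose let the fingers close. It gives the time, the measured TCP pose, the force and the opening at its end, in the units of the state.
- status.observe(): the state, without advancing time (a new reading comes with each control period).
- imaging.snapshot(name): name is "scene" or "top" or "wrist"; returns the picture (384x512x3 uint8, red, green, blue); there is no depth.
- imaging.camera_params(name): a dict with "fx", "fy", "cx", "cy" (pixels), "cam_to_world" (4x4, takes a point from camera to world coordinates). Camera axes: x right, y up, looking along -z (the intrinsics and any distortion apply to the point x, -y, -z); pixel columns grow to the right and rows downward; lengths in m; the calibration is good to about 2 mm. A picture is of the moment at which its call begins: read the wrist's pose just before it. camera_params takes no time and is no camera call; for the wrist camera it gives the pose at the moment of the call.
- arm.job_done(): hands the job in, once; it reports no verdict.
The state is a dict: "time_s": time; "joint_pos": joint angles; "dq": joint speeds; "effort": joint torques, N m; "tool_pos": TCP position; "ee_rot": TCP orientation; "contact_force": force on the tool from outside, world axes, zero at the start; "ft_torque": the same for the moment, N m; "opening": finger opening in m.
Only numpy, scipy, OpenCV 4.12 (cv2) and the standard library are available. Lean on these libraries where they do the work, as an engineer would, in place of code of your own. Each camera call takes 0.05 s, during which the arm holds its last target. There are 200 camera calls.

### The job

Check the end float of the drive unit's shaft: by its knurled hub, push the shaft gently into the housing until you feel it come up against its inner stop, then pull it gently out until it comes up against its outer stop, without forcing it at either end. Set the shaft half-way between the two stops, let go of the hub, and only then press the clamp lever fully down. Leave the other things on the bench where they are.

Things in the scene. Friction and masses are not known exactly. Their poses are not given: they have to be found in the camera images.
- unit: Drive unit fixed to the bench: dark steel base plate 200 x 90 x 8 mm, bare aluminium gear housing on it (local x -80 to +20 mm, y -35 to +35 mm, top 90 mm above the bench). Origin: middle of the plate's underside; x runs along the shaft, out of the housing, z up. The shaft, 14 mm thick, lies 60 mm above the bench at y = 0, leaves the +x face and slides along x only, without turning.
- cap (a point): Centre of the outer face of the round bearing cap where the shaft leaves the housing: local x 29, z 60 mm. The stops are hidden inside and differ every time: float 10 to 22 mm, its middle up to 4 mm either way from where the hub's centre is 36 mm from this point. Sliding drags with about 2.5 N; a stop is far stiffer: 5 N beyond the drag is plenty, over 25 N damages it. The shaft stays where it is left.
- hub (a point): Centre of the knurled steel hub near the shaft's free end, moving with it: a cylinder 32 mm in diameter, 30 mm long, axis along the shaft (axes as the unit's); 5 mm of shaft stand beyond its outer face. Grip it across its diameter from above; 36 mm are free between it and the base plate. At the start it is between the stops.
- clamp (a joint): Angle of the clamp lever on top of the housing: 0 raised (open, 0.70 rad above level), 0.70 fully down (level, on its end stop). Hinge along the unit's x axis at local x -45, y -25, z 98 mm; the lever points to local +y. It stays where left and needs 3 to 12 N down on its paddle; in the last few hundredths of a radian a hidden shoe lands on the shaft, without shifting it.
- clamp_tip (a point): Middle of the upper face of the lever's black paddle (30 mm along the unit's x, 24 mm along the lever, 12 mm thick), 66 mm from the hinge along the lever. When the lever is fully down it lies at local x -45, y +41, z 104 mm and the paddle hangs over the housing's +y side.
- gear: Bystander: loose steel gear 52 mm across, 18 mm high, lying flat; origin under its centre.
- screwdriver: Bystander: loose screwdriver lying flat; origin at its underside.
- wrench: Bystander: loose wrench lying flat; origin at its underside.
- wheel: Bystander: loose rubber-tyred wheel 64 mm across, 26 mm high, lying flat; origin under its centre.
- motor: Bystander: small geared motor, 76 x 36 x 22 mm, lying on the bench; origin at its underside.
- car: Bystander: four-wheeled teaching robot car, 164 x 148 x 75 mm; origin under its centre.
- jar: Bystander: closed jar 56 mm in diameter, 70 mm high; origin under its centre.
Things that resemble listed ones, but are neither listed nor needed, are in the scene too. What is shaped like the unit but green or turquoise is not meant.

How it is judged:
By the outcome, as a careful person would: the job done as asked, in the order asked, and still so for the second after the job is handed in, with the robot touching nothing.
It also fails if it takes over 72 s, if anything falls off the work surface, if the arm or the gripper's body presses on something with over 40 N, if the wrist force passes 120 N, or if a joint passes its speed limit or range.

## Working session

There is one attempt and no reset: what is moved stays moved. The work goes in short steps, Python scripts to look and compute and a tool call to move; the robot and the scene stay as the last step left them, time stands still between calls to the robot, and variables do not carry over. Pictures are saved under pics/ and viewed, about 8 in all and at most 12, crops included, and the job is handed in when it is done.

Besides the shell and the picture viewer there is one more tool, called by a JSON object that holds its "api" and its "payload", one argument or row to a line. step_arm: Moves the arm, as the interface text tells. Its arguments: {"type":"object","properties":{"targets":{"type":"array"}},"required":["targets"]}

```bash
mkdir -p pics; ls; python3 - <<'E'
from rig import status, imaging
import cv2,numpy as np
print(status.observe())
for n in ["scene","top"]:
    p=imaging.camera_params(n);print(n,{k:(np.round(v,4).tolist()) if not isinstance(v,str) else v for k,v in p.items()})
    cv2.imwrite(f"pics/{n}0.png",cv2.cvtColor(imaging.snapshot(n),cv2.COLOR_RGB2BGR))
a=[cv2.imread(f"pics/{n}0.png") for n in("scene","top")]
E
```

```text
pics
{'time_s': 0.0, 'joint_pos': array([-1.28480770e+00,  1.16505624e-01,  1.44224539e+00, -2.44108486e-05,
        1.58399934e+00, -3.78352097e-02]), 'dq': array([ 5.11953294e-06,  6.81657939e-04,  1.87972080e-03, -1.17356545e-03,
       -7.90021820e-04,  1.73328986e-03]), 'effort': array([-4.21072000e-04, -7.21256375e+01, -6.22619534e+01,  7.78668746e-02,
        2.34796893e-02, -9.99987856e-05]), 'tool_pos': array([ 0.21469241, -0.63975703,  0.23190427]), 'ee_rot': array([-1.58755053,  1.56963837,  1.87786565]), 'contact_force': array([0.33540145, 0.46356534, 0.4764579 ]), 'ft_torque': array([ 0.03198857, -0.01500435,  0.00337415]), 'opening': 0.09282345170516428}
scene {'fx': 395.0127, 'fy': 395.0127, 'cx': 259.6928, 'cy': 195.5525, 'cam_to_world': [[0.2499, -0.7858, 0.5658, 1.2252], [0.9682, 0.2063, -0.1412, -0.1739], [-0.0058, 0.5831, 0.8124, 1.2279], [0.0, 0.0, 0.0, 1.0]]}
top {'fx': 364.2452, 'fy': 364.2452, 'cx': 261.3557, 'cy': 191.0722, 'cam_to_world': [[-0.0238, 0.9962, -0.0836, 0.3642], [-0.9997, -0.0244, -0.0055, 0.0226], [-0.0075, 0.0835, 0.9965, 1.1293], [0.0, 0.0, 0.0, 1.0]]}
```

View pics/scene0.png

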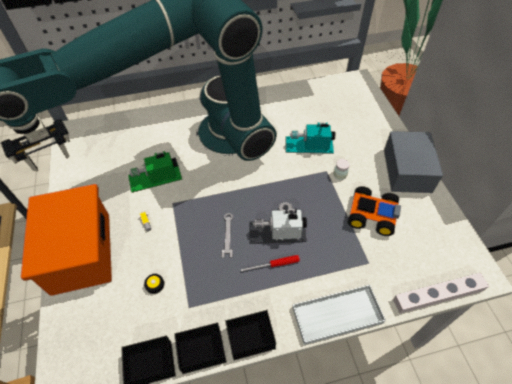

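View pics/top0.png

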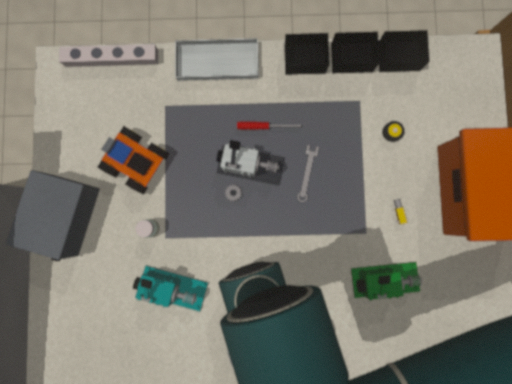

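Unit candidates in the top view are the aluminium one at (250,160), the turquoise one at (170,288) and the green one at (385,281). The description fits the aluminium one on the mat. I'll check it in a close crop.

```bash
python3 - <<'E'
import cv2,numpy as np
a=cv2.imread("pics/top0.png")[130:210,205:300]; b=cv2.imread("pics/scene0.png")[190:260,235:320]
a=cv2.resize(a,None,fx=8,fy=8,interpolation=cv2.INTER_CUBIC)[:600];
b=cv2.resize(b,None,fx=8,fy=8,interpolation=cv2.INTER_CUBIC)
def grid(i,x0,y0):
    for k in range(0,i.shape[1],80): cv2.line(i,(k,0),(k,6),(0,0,255),2);cv2.putText(i,str(x0+k//8),(k,18),0,.45,(0,0,255),1)
    for k in range(80,i.shape[0],80): cv2.line(i,(0,k),(6,k),(0,0,255),2);cv2.putText(i,str(y0+k//8),(8,k+4),0,.45,(0,0,255),1)
grid(a,205,130);grid(b,235,190)
cv2.imwrite("pics/topc.png",a);cv2.imwrite("pics/scenec.png",b)
E
```

```text
(no output)
```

View pics/topc.png

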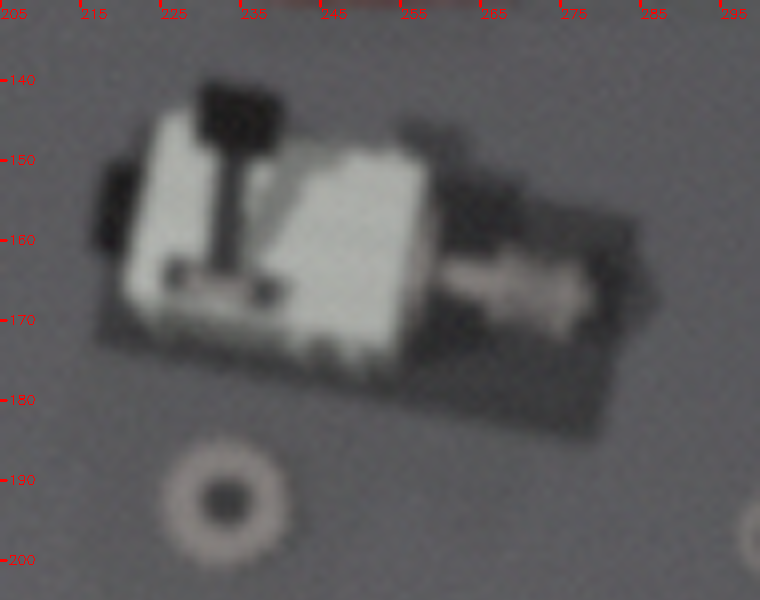

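View pics/scenec.png

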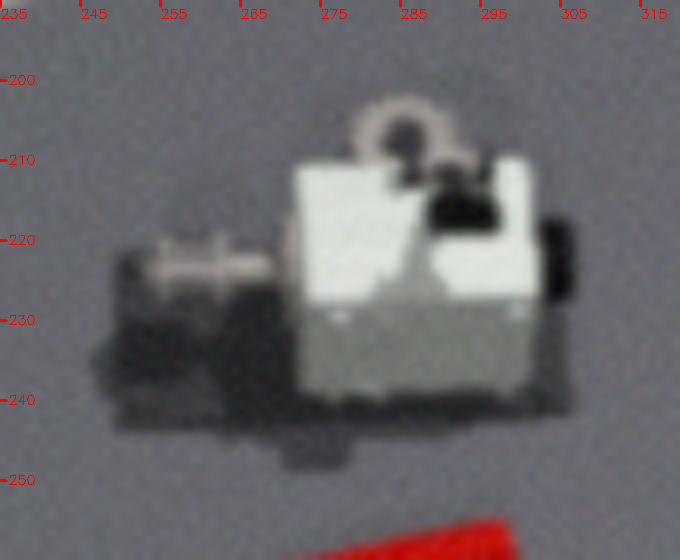

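```bash
cat > h.py <<'E'
import numpy as np
from rig import status, imaging
from scipy.spatial.transform import Rotation as R
def proj(p,P):
    T=np.array(p["cam_to_world"]);c=(np.atleast_2d(P)-T[:3,3])@T[:3,:3]
    return np.c_[p["fx"]*c[:,0]/-c[:,2]+p["cx"], p["fy"]*-c[:,1]/-c[:,2]+p["cy"]]
def ray(p,uv):
    T=np.array(p["cam_to_world"]);d=np.array([(uv[0]-p["cx"])/p["fx"],-(uv[1]-p["cy"])/p["fy"],-1])
    return T[:3,3],T[:3,:3]@d
def toW(q,L):  # q=x,y,yaw ; L local m
    c,s=np.cos(q[2]),np.sin(q[2]);L=np.atleast_2d(L)
    return np.c_[q[0]+c*L[:,0]-s*L[:,1],q[1]+s*L[:,0]+c*L[:,1],L[:,2]]
E
cat > fit.py <<'E'
from h import *
from scipy.optimize import least_squares
pt,ps=imaging.camera_params("top"),imaging.camera_params("scene")
T=[((100,-45,8),(597,440)),((100,45,8),(635,215)),((-100,-45,8),(97,345)),((20,35,90),(428,155)),((20,-35,90),(395,350)),((-80,35,90),(165,108)),((-80,-35,90),(125,295))]
S=[((20,35,90),(303,303)),((-80,35,90),(535,298)),((-80,-35,90),(527,160)),((20,-35,90),(296,165)),((100,45,8),(115,430)),((100,-45,8),(117,250))]
LT=np.array([a for a,_ in T])/1e3;UT=np.array([b for _,b in T])/8+[204.6,129.6]
LS=np.array([a for a,_ in S])/1e3;US=np.array([b for _,b in S])/8+[234.6,189.6]
f=lambda q:np.r_[(proj(pt,toW(q,LT))-UT).ravel(),(proj(ps,toW(q,LS))-US).ravel()]
r=least_squares(f,[.45,.03,-1.5],loss='soft_l1')
print(r.x,np.round(f(r.x).reshape(-1,2),1).tolist())
q=r.x
for uv in [(550,300),(485,295)]:   # hub guess in topc
    o,d=ray(pt,np.array(uv)/8+[204.6,129.6]);P=o+d*(.06-o[2])/d[2]
    c,s=np.cos(q[2]),np.sin(q[2]);v=P-[q[0],q[1],0];print(P,"local",c*v[0]+s*v[1],-s*v[0]+c*v[1])
print("hub nominal",toW(q,[.065,0,.06]),"clamp tip down",toW(q,[-.045,.041,.104]))
E
python3 fit.py
```

```text
[ 0.54217801  0.05986954 -1.78914459] [[0.3, 0.1], [1.1, 0.0], [-0.4, -0.3], [0.7, 0.6], [0.1, -0.2], [-0.3, -0.1], [-0.1, 0.0], [0.2, 0.2], [1.0, -0.1], [-0.0, -0.3], [-0.0, 0.0], [0.5, -0.4], [-0.2, 0.3]]
[ 0.52426461 -0.00874028  0.06      ] local 0.07086114354916079 -0.00262599341790719
[0.52673287 0.01526876 0.06      ] local 0.04688749712459405 -0.005417111797759756
hub nominal [[ 0.52809788 -0.00358713  0.06      ]] clamp tip down [[0.59195231 0.09491978 0.104     ]]
```

```bash
python3 - <<'E'
from h import *
pt,ps,pw=[imaging.camera_params(n) for n in("top","scene","wrist")]
s=status.observe();tp=s["tool_pos"]
print("tcp px",proj(pt,tp),proj(ps,tp))
Rt=R.from_euler('xyz',s["ee_rot"]);print(Rt.as_matrix().round(3))
T=np.array(pw["cam_to_world"]);print("cam in tool",Rt.inv().apply(T[:3,3]-tp).round(3),(Rt.inv().as_matrix()@T[:3,:3]).round(3),pw["fx"])
# triangulate box top corner nearest to the unit: top px (463,140)?; scene
for n,p,uv in[("scene",ps,(97,187)),("scene",ps,(27,205)),("scene",ps,(110,280)),("top",pt,(440,150)),("top",pt,(440,235)),("top",pt,(463,129))]:
  o,d=ray(p,uv);print(n,uv,[(h,(o+d*(h-o[2])/d[2]).round(3)[:2].tolist()) for h in(0,.1,.2)])
q=[.5422,.0599,-1.789]
ux=toW([0,0,q[2]],[1,0,0])[0];uy=toW([0,0,q[2]],[0,1,0])[0]
for sg in(1,-1):
  y=sg*uy;x=np.array([0,0,-1.]);M=np.c_[x,y,np.cross(x,y)]
  print(sg,(Rt.inv()*R.from_matrix(M)).as_rotvec().round(4))
E
```

```text
tcp px [[540.30257604 277.20777608]] [[ 50.04642687 160.33650441]]
[[-0.     0.318 -0.948]
 [ 0.001 -0.948 -0.318]
 [-1.    -0.001 -0.   ]]
cam in tool [-0.153 -0.001 -0.072] [[ 0.001  0.26  -0.966]
 [ 1.    -0.     0.001]
 [ 0.    -0.966 -0.26 ]] 285.3443208060674
scene (97, 187) [(0, [0.169, -0.564]), (0.1, [0.255, -0.532]), (0.2, [0.341, -0.5])]
scene (27, 205) [(0, [0.189, -0.822]), (0.1, [0.274, -0.769]), (0.2, [0.358, -0.716])]
scene (110, 280) [(0, [0.578, -0.528]), (0.1, [0.631, -0.499]), (0.2, [0.684, -0.471])]
top (440, 150) [(0, [0.574, -0.533]), (0.1, [0.556, -0.484]), (0.2, [0.537, -0.435])]
top (440, 235) [(0, [0.31, -0.516]), (0.1, [0.315, -0.468]), (0.2, [0.32, -0.421])]
top (463, 129) [(0, [0.639, -0.609]), (0.1, [0.615, -0.554]), (0.2, [0.59, -0.498])]
1 [-1.0288e+00 -6.0000e-04  9.0000e-04]
-1 [2.1128e+00 1.1000e-03 7.0000e-04]
```

{"api": "step_arm", "payload": {
  "targets": [
    [[-0.05,0,0,0,0,0,0.093],[-0.1,0,0,0,0,0,0.093],[-0.1,-0.0315,-0.031,-0.065,0,0,0.093],[-0.1,-0.063,-0.062,-0.13,0,0,0.093],[-0.1,-0.0945,-0.093,-0.195,0,0,0.093],[-0.1,-0.126,-0.125,-0.26,0,0,0.093],[-0.1,-0.1575,-0.156,-0.325,0,0,0.093],[-0.1,-0.189,-0.187,-0.39,0,0,0.093],[-0.1,-0.22,-0.218,-0.45,0,0,0.093],[-0.1,-0.252,-0.249,-0.515,0,0,0.093],[-0.09,-0.2835,-0.28,-0.58,0,0,0.093],[-0.08,-0.315,-0.311,-0.645,0,0,0.093],[-0.07,-0.3465,-0.342,-0.71,0,0,0.093],[-0.06,-0.378,-0.374,-0.775,0,0,0.093],[-0.05,-0.4095,-0.405,-0.84,0,0,0.093],[-0.03,-0.441,-0.436,-0.9,0,0,0.093],[-0.01,-0.4725,-0.467,-0.965,0,0,0.093],[0.01,-0.504,-0.498,-1.029,0,0,0.093],[0.03,-0.504,-0.498,-1.029,0,0,0.093],[0.03,-0.504,-0.498,-1.029,0,0,0.093]]
  ]
}}

```text
time_s: 2.1
tool_pos: [0.5256, -0.0026, 0.1996]
ee_rot: [-1.387, 1.566, 3.11]
contact_force: [-0.4, -0.2, -0.3]
opening: 0.093
```

```bash
python3 - <<'E'
from h import *
import cv2
print(status.observe()["contact_force"].round(2))
p=imaging.camera_params("wrist");np.save("w1.npy",[p["cam_to_world"]]);print(p["fx"],p["cx"],p["cy"])
im=cv2.cvtColor(imaging.snapshot("wrist"),cv2.COLOR_RGB2BGR);cv2.imwrite("pics/w1.png",im)
i=cv2.resize(im,(768,576),interpolation=cv2.INTER_CUBIC)
for k in range(0,512,50): cv2.putText(i,str(k),(int(k*1.5),12),0,.4,(0,0,255),1)
for k in range(50,384,50): cv2.putText(i,str(k),(0,int(k*1.5)+4),0,.4,(0,0,255),1)
cv2.imwrite("pics/w1b.png",i)
E
```

```text
[-0.45 -0.24 -0.27]
285.3443208060674 256.43759414031086 192.53354918750267
```

View pics/w1b.png

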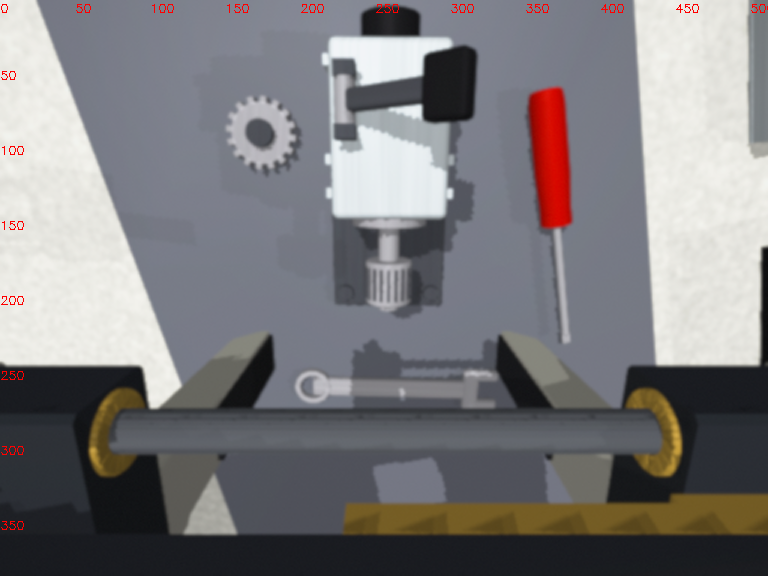

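```bash
cat > fit2.py <<'E'
from h import *
from scipy.optimize import least_squares
p=imaging.camera_params("wrist");p["cam_to_world"]=np.load("w1.npy")[0]
W=[((20,-35,90),(332,218)),((20,35,90),(449,217)),((-80,35,90),(453,38)),((-80,-35,90),(329,38)),((100,-45,8),(333,305)),((100,45,8),(442,305))]
L=np.array([a for a,_ in W])/1e3;U=np.array([b for _,b in W])/1.5-.17
f=lambda q:(proj(p,toW(q,L))-U).ravel()
r=least_squares(f,[.54,.06,-1.79]);q=r.x;print(q,f(q).round(1).reshape(-1,2).tolist())
for Q in (q,[.5422,.0599,-1.789]):
  for uv,h in [((388,263),.076),((388,304),.076),((366,285),.06),((411,285),.06),((388,240),.067)]:
    o,d=ray(p,np.array(uv)/1.5-.17);P=o+d*(h-o[2])/d[2];c,s=np.cos(Q[2]),np.sin(Q[2]);v=P-[Q[0],Q[1],0]
    print(P.round(4),"loc",(c*v[0]+s*v[1]).round(4),(-s*v[0]+c*v[1]).round(4))
E
python3 fit2.py
```

```text
[ 0.54134144  0.06095687 -1.7916324 ] [[0.1, 1.0], [-1.2, 2.1], [1.3, -1.3], [-1.2, -1.6], [1.4, 0.1], [-0.0, 0.6]]
[0.5297 0.0127 0.076 ] loc 0.0496 -0.0008
[ 0.5237 -0.0148  0.076 ] loc 0.0778 -0.0006
[ 0.5105 -0.0026  0.06  ] loc 0.0688 -0.0162
[ 0.5415 -0.0094  0.06  ] loc 0.0686 0.0156
[0.5327 0.0262 0.067 ] loc 0.0358 -0.0009
[0.5297 0.0127 0.076 ] loc 0.0488 -0.002
[ 0.5237 -0.0148  0.076 ] loc 0.077 -0.0019
[ 0.5105 -0.0026  0.06  ] loc 0.0679 -0.0174
[ 0.5415 -0.0094  0.06  ] loc 0.0678 0.0143
[0.5327 0.0262 0.067 ] loc 0.0349 -0.002
```

The wrist view shows the hub at about (259,189), 32 mm wide as it should be. Its centre is at local x ≈ 64 mm, under the tool to within 2 mm. Next I lower and check the force before closing.

{"api": "step_arm", "payload": {
  "targets": [
    [[0.03,0.0005,-0.002,0,0,0,0.093],[0.06,0.0005,-0.002,0,0,0,0.093],[0.09,0.0005,-0.002,0,0,0,0.093],[0.115,0.0005,-0.002,0,0,0,0.093],[0.135,0.0005,-0.002,0,0,0,0.093],[0.144,0.0005,-0.002,0,0,0,0.093],[0.144,0.0005,-0.002,0,0,0,0.093],[0.144,0.0005,-0.002,0,0,0,0.06],[0.144,0.0005,-0.002,0,0,0,0.06],[0.144,0.0005,-0.002,0,0,0,0.05]]
  ]
}}

```text
time_s: 3.15
tool_pos: [0.5279, -0.0019, 0.0598]
ee_rot: [1.741, 1.569, -0.048]
contact_force: [0.5, -0.3, 0.6]
opening: 0.0734
```

```bash
python3 - <<'E'
from h import *
import cv2
s=status.observe();print(s["tool_pos"].round(4),s["opening"],s["contact_force"].round(2))
im=cv2.cvtColor(imaging.snapshot("wrist"),cv2.COLOR_RGB2BGR)
cv2.imwrite("pics/w2.png",cv2.resize(im,(768,576),interpolation=cv2.INTER_CUBIC))
E
```

```text
[ 0.5279 -0.0019  0.0598] 0.07336603153014223 [ 0.55 -0.33  0.58]
```

View pics/w2.png

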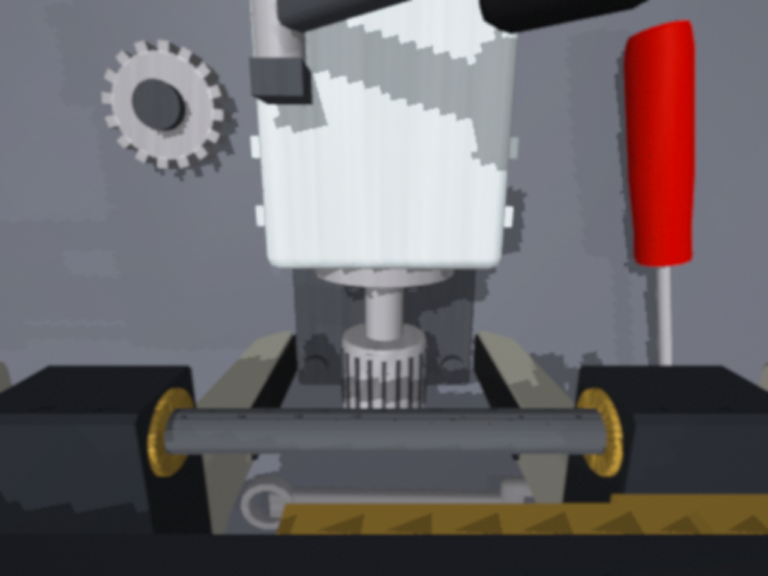

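Hub (384,365) is centred between the fingers. The shaft can't move sideways, so I'll close and watch the lateral force.

{"api": "step_arm", "payload": {
  "targets": [
    [[0,0,0,0,0,0,0.036],[0.002,0,0,0,0,0,0.036],[0.003,0,0,0,0,0,0.036],[0.003,0,0,0,0,0,0.036],[0.003,0,0,0,0,0,0.036],[0.003,0,0,0,0,0,0.036],[0.003,0,0,0,0,0,0.036],[0.003,0,0,0,0,0,0.036]]
  ]
}}

```text
time_s: 4.0
tool_pos: [0.5275, -0.0018, 0.0557]
ee_rot: [1.736, 1.571, -0.053]
contact_force: [-0.2, -0.0, -0.4]
opening: 0.036
```

{"api": "step_arm", "payload": {
  "targets": [
    [[0,0,0,0,0,0,0.032],[0,0,0,0,0,0,0.026],[0,0,0,0,0,0,0.02],[0,0,0,0,0,0,0.02],[0,0,0,0,0,0,0.02],[0,0,0,0,0,0,0.02]]
  ]
}}

```text
time_s: 4.6
tool_pos: [0.5274, -0.0018, 0.0557]
ee_rot: [3.114, 1.571, 1.325]
contact_force: [-0.6, -0.1, 1.1]
opening: 0.0311
```

{"api": "step_arm", "payload": {
  "targets": [
    [[0,0,-0.0003,0,0,0,0.02],[0,0,-0.0006,0,0,0,0.02],[0,0,-0.001,0,0,0,0.02],[0,0,-0.001,0,0,0,0.02]]
  ]
}}

```text
time_s: 5.0
tool_pos: [0.5276, -0.0009, 0.0556]
ee_rot: [-0.529, 1.571, -2.318]
contact_force: [-0.9, -2.3, 0.5]
opening: 0.0315
```

{"api": "step_arm", "payload": {
  "targets": [
    [[0,0,-0.0003,0,0,0,0.02],[0,0,-0.0006,0,0,0,0.02],[0,0,-0.001,0,0,0,0.02],[0,0,-0.001,0,0,0,0.02]]
  ]
}}

```text
time_s: 5.4
tool_pos: [0.5279, 0.0002, 0.0557]
ee_rot: [2.533, 1.571, 0.745]
contact_force: [-1.9, -1.6, 0.6]
opening: 0.0318
```

{"api": "step_arm", "payload": {
  "targets": [
    [[0,0,-0.0003,0,0,0,0.02],[0,0,-0.0006,0,0,0,0.02],[0,0,-0.001,0,0,0,0.02],[0,0,-0.001,0,0,0,0.02]]
  ]
}}

```text
time_s: 5.8
tool_pos: [0.5281, 0.0012, 0.0557]
ee_rot: [2.809, 1.571, 1.02]
contact_force: [-0.6, -2.0, 0.3]
opening: 0.0317
```

{"api": "step_arm", "payload": {
  "targets": [
    [[0,0,-0.0003,0,0,0,0.02],[0,0,-0.0006,0,0,0,0.02],[0,0,-0.001,0,0,0,0.02],[0,0,-0.001,0,0,0,0.02]]
  ]
}}

```text
time_s: 6.2
tool_pos: [0.5283, 0.0021, 0.0557]
ee_rot: [2.701, 1.571, 0.912]
contact_force: [0.3, -1.7, 0.8]
opening: 0.0313
```

{"api": "step_arm", "payload": {
  "targets": [
    [[0,0,-0.0003,0,0,0,0.02],[0,0,-0.0006,0,0,0,0.02],[0,0,-0.001,0,0,0,0.02],[0,0,-0.001,0,0,0,0.02]]
  ]
}}

```text
time_s: 6.6
tool_pos: [0.5285, 0.0031, 0.0556]
ee_rot: [-2.363, 1.571, 2.131]
contact_force: [-0.8, -1.2, 1.4]
opening: 0.0312
```

{"api": "step_arm", "payload": {
  "targets": [
    [[0,0,-0.0003,0,0,0,0.02],[0,0,-0.0006,0,0,0,0.02],[0,0,-0.001,0,0,0,0.02],[0,0,-0.001,0,0,0,0.02]]
  ]
}}

```text
time_s: 7.0
tool_pos: [0.5288, 0.0041, 0.0557]
ee_rot: [2.478, 1.571, 0.689]
contact_force: [-0.4, -1.1, 1.4]
opening: 0.0316
```

{"api": "step_arm", "payload": {
  "targets": [
    [[0,0,-0.0003,0,0,0,0.02],[0,0,-0.0006,0,0,0,0.02],[0,0,-0.001,0,0,0,0.02],[0,0,-0.001,0,0,0,0.02]]
  ]
}}

```text
time_s: 7.4
tool_pos: [0.529, 0.005, 0.0557]
ee_rot: [2.17, 1.571, 0.381]
contact_force: [-0.4, -1.6, 1.1]
opening: 0.0316
```

{"api": "step_arm", "payload": {
  "targets": [
    [[0,0,-0.0003,0,0,0,0.02],[0,0,-0.0006,0,0,0,0.02],[0,0,-0.001,0,0,0,0.02],[0,0,-0.001,0,0,0,0.02]]
  ]
}}

```text
time_s: 7.8
tool_pos: [0.5291, 0.0056, 0.0557]
ee_rot: [0.007, 1.57, -1.782]
contact_force: [-1.5, -6.1, 1.6]
opening: 0.0313
```

{"api": "step_arm", "payload": {
  "targets": [
    [[0,0,-0.0001,0,0,0,0.02],[0,0,-0.0002,0,0,0,0.02],[0,0,-0.0002,0,0,0,0.02]]
  ]
}}

```text
time_s: 8.1
tool_pos: [0.5291, 0.0057, 0.0557]
ee_rot: [-0.031, 1.57, -1.82]
contact_force: [-2.8, -7.9, 2.3]
opening: 0.0314
```

Inner stop found at about 8 N total, with the TCP at (0.5291, 0.0057). The float is at least 10 mm, so 9 mm outward is safe in one go.

{"api": "step_arm", "payload": {
  "targets": [
    [[0,0,0.0005,0,0,0,0.02],[0,0,0.001,0,0,0,0.02],[0,0,0.002,0,0,0,0.02],[0,0,0.003,0,0,0,0.02],[0,0,0.004,0,0,0,0.02],[0,0,0.005,0,0,0,0.02],[0,0,0.006,0,0,0,0.02],[0,0,0.007,0,0,0,0.02],[0,0,0.008,0,0,0,0.02],[0,0,0.009,0,0,0,0.02],[0,0,0.009,0,0,0,0.02]]
  ]
}}

```text
time_s: 9.2
tool_pos: [0.5272, -0.0028, 0.0556]
ee_rot: [-0.466, 1.571, -2.254]
contact_force: [1.2, 0.4, 1.2]
opening: 0.0312
```

{"api": "step_arm", "payload": {
  "targets": [
    [[0,0,0.0003,0,0,0,0.02],[0,0,0.0006,0,0,0,0.02],[0,0,0.001,0,0,0,0.02],[0,0,0.001,0,0,0,0.02]]
  ]
}}

```text
time_s: 9.6
tool_pos: [0.527, -0.0036, 0.0556]
ee_rot: [-1.391, 1.571, 3.103]
contact_force: [-0.1, 1.7, 1.4]
opening: 0.0313
```

{"api": "step_arm", "payload": {
  "targets": [
    [[0,0,0.0003,0,0,0,0.02],[0,0,0.0006,0,0,0,0.02],[0,0,0.001,0,0,0,0.02],[0,0,0.001,0,0,0,0.02]]
  ]
}}

```text
time_s: 10.0
tool_pos: [0.5268, -0.0046, 0.0557]
ee_rot: [-0.719, 1.571, -2.508]
contact_force: [-0.2, 1.8, 1.2]
opening: 0.0312
```

{"api": "step_arm", "payload": {
  "targets": [
    [[0,0,0.0003,0,0,0,0.02],[0,0,0.0006,0,0,0,0.02],[0,0,0.001,0,0,0,0.02],[0,0,0.001,0,0,0,0.02]]
  ]
}}

```text
time_s: 10.4
tool_pos: [0.5266, -0.0056, 0.0556]
ee_rot: [-0.746, 1.571, -2.535]
contact_force: [-0.8, 2.1, 1.3]
opening: 0.0312
```

{"api": "step_arm", "payload": {
  "targets": [
    [[0,0,0.0003,0,0,0,0.02],[0,0,0.0006,0,0,0,0.02],[0,0,0.001,0,0,0,0.02],[0,0,0.001,0,0,0,0.02]]
  ]
}}

```text
time_s: 10.8
tool_pos: [0.5264, -0.0066, 0.0556]
ee_rot: [-0.995, 1.571, -2.784]
contact_force: [-0.5, 1.9, 2.3]
opening: 0.0316
```

{"api": "step_arm", "payload": {
  "targets": [
    [[0,0,0.0003,0,0,0,0.02],[0,0,0.0006,0,0,0,0.02],[0,0,0.001,0,0,0,0.02],[0,0,0.001,0,0,0,0.02]]
  ]
}}

```text
time_s: 11.2
tool_pos: [0.5262, -0.0074, 0.0557]
ee_rot: [3.123, 1.571, 1.334]
contact_force: [-1.5, 3.2, 2.2]
opening: 0.0313
```

{"api": "step_arm", "payload": {
  "targets": [
    [[0,0,0.0003,0,0,0,0.02],[0,0,0.0005,0,0,0,0.02],[0,0,0.0005,0,0,0,0.02],[0,0,0.0005,0,0,0,0.02]]
  ]
}}

```text
time_s: 11.6
tool_pos: [0.5262, -0.0076, 0.0557]
ee_rot: [3.076, 1.57, 1.287]
contact_force: [0.1, 7.2, 1.8]
opening: 0.0317
```

{"api": "step_arm", "payload": {
  "targets": [
    [[0,0,-0.0005,0,0,0,0.02],[0,0,-0.0015,0,0,0,0.02],[0,0,-0.0025,0,0,0,0.02],[0,0,-0.0035,0,0,0,0.02],[0,0,-0.0045,0,0,0,0.02],[0,0,-0.0055,0,0,0,0.02],[0,0,-0.0063,0,0,0,0.02],[0,0,-0.0068,0,0,0,0.02],[0,0,-0.0068,0,0,0,0.02],[0,0,-0.0068,0,0,0,0.02]]
  ]
}}

```text
time_s: 12.6
tool_pos: [0.5276, -0.0012, 0.0556]
ee_rot: [-3.034, 1.571, 1.46]
contact_force: [-1.2, -0.2, 2.9]
opening: 0.0313
```

{"api": "step_arm", "payload": {
  "targets": [
    [[0,0,-0.0003,0,0,0,0.02],[0,0,-0.0004,0,0,0,0.02],[0,0,-0.0004,0,0,0,0.02],[0,0,-0.0004,0,0,0,0.02]]
  ]
}}

```text
time_s: 13.0
tool_pos: [0.5276, -0.001, 0.0556]
ee_rot: [-0.355, 1.571, -2.144]
contact_force: [-2.4, -3.2, 2.3]
opening: 0.0315
```

```bash
python3 - <<'E'
from h import *
s=status.observe();print((s["tool_pos"]*1e3).round(2),s["contact_force"].round(2))
E
```

```text
[527.62  -0.98  55.62] [-2.38 -3.2   2.26]
```

Centred to within 0.05 mm. I release and rise straight up.

{"api": "step_arm", "payload": {
  "targets": [
    [[0,0,0,0,0,0,0.05],[0,0,0,0,0,0,0.07],[0,0,0,0,0,0,0.07],[0,0,0,0,0,0,0.07],[0,0,0,0,0,0,0.07],[0,0,0,0,0,0,0.07],[-0.02,0,0,0,0,0,0.07],[-0.05,0,0,0,0,0,0.07],[-0.09,0,0,0,0,0,0.07],[-0.13,0,0,0,0,0,0.07],[-0.16,0,0,0,0,0,0.07],[-0.16,0,0,0,0,0,0.07]]
  ]
}}

```text
time_s: 14.2
tool_pos: [0.5289, -0.001, 0.2204]
ee_rot: [1.745, 1.564, -0.044]
contact_force: [0.4, -0.6, 0.4]
opening: 0.0702
```

```bash
python3 - <<'E'
from h import *
import cv2
s=status.observe();print((s["tool_pos"]*1e3).round(2),s["opening"],s["contact_force"].round(2))
Rt=R.from_euler('xyz',s["ee_rot"]);print(Rt.as_matrix().round(3))
p=imaging.camera_params("wrist");np.save("w3.npy",[p["cam_to_world"]])
im=cv2.cvtColor(imaging.snapshot("wrist"),cv2.COLOR_RGB2BGR)
cv2.imwrite("pics/w3.png",cv2.resize(im,(768,576),interpolation=cv2.INTER_CUBIC))
for q in([.5422,.0599,-1.789],[.5413,.0610,-1.7916]):
  for a in(.0,.7):
    y=-.025+.066*np.cos(.7-a)-.006*np.sin(.7-a);z=.098+.066*np.sin(.7-a)+.006*np.cos(.7-a)
    P=toW(q,[-.045,y,z])[0];print(a,P.round(4),proj(p,P)*1.5)
E
```

```text
[528.88  -0.98 220.36] 0.07016187205166656 [ 0.41 -0.61  0.36]
[[ 0.006  0.976 -0.216]
 [-0.    -0.216 -0.976]
 [-1.     0.006 -0.001]]
0.0 [0.573  0.0992 0.1451] [[428.53895395 100.830347  ]]
0.7 [0.592 0.095 0.104] [[454.24720397 112.53500043]]
0.0 [0.5722 0.1002 0.1451] [[426.55913437  99.0297209 ]]
0.7 [0.5912 0.0959 0.104 ] [[452.59981105 111.12212694]]
```

View pics/w3.png

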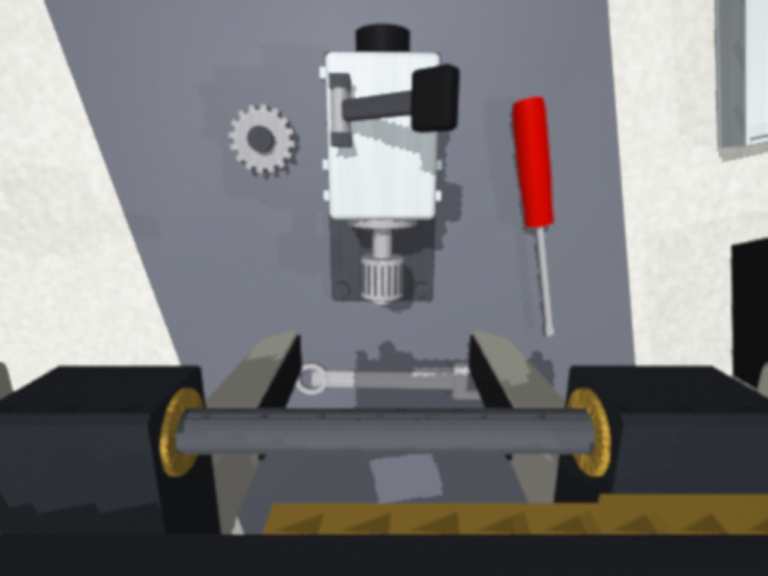

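Paddle at (436,98), as predicted. I close the fingers and go above it.

{"api": "step_arm", "payload": {
  "targets": [
    [[0,0.01,-0.027,0,0,0,0.0],[0,0.02,-0.054,0,0,0,0.0],[0,0.03,-0.081,0,0,0,0.0],[0,0.04,-0.109,0,0,0,0.0],[0,0.04,-0.109,0,0,0,0.0],[0,0.04,-0.109,0,0,0,0.0],[0,0.04,-0.109,0,0,0,0.0],[0,0.04,-0.109,0,0,0,0.0],[0,0.04,-0.109,0,0,0,0.0],[0,0.04,-0.109,0,0,0,0.0],[0,0.04,-0.109,0,0,0,0.0],[0,0.04,-0.109,0,0,0,0.0],[0,0.04,-0.109,0,0,0,0.0]]
  ]
}}

```text
time_s: 15.55
tool_pos: [0.5903, 0.0968, 0.2157]
ee_rot: [2.0, 1.571, 0.211]
contact_force: [-0.4, 0.6, 0.1]
opening: 0.0008
```

```bash
python3 - <<'E'
from h import *
s=status.observe();print((s["tool_pos"]*1e3).round(2),s["opening"],s["contact_force"].round(2),R.from_euler('xyz',s["ee_rot"]).as_matrix().round(3).tolist())
q=[.5418,.0605,-1.79];c,sn=np.cos(q[2]),np.sin(q[2]);v=s["tool_pos"][:2]-q[:2];print(c*v[0]+sn*v[1],-sn*v[0]+c*v[1])
E
```

```text
[590.26  96.8  215.72] 0.0008358563263819057 [-0.43  0.55  0.14] [[0.0, 0.976, -0.216], [0.0, -0.216, -0.976], [-1.0, 0.0, -0.0]]
-0.04596643228094402 0.03940805820348766
```

{"api": "step_arm", "payload": {
  "targets": [
    [[0.02,0.001,0,0,0,0,0.0],[0.035,0.001,0,0,0,0,0.0],[0.042,0.001,0,0,0,0,0.0],[0.046,0.001,0,0,0,0,0.0],[0.05,0.001,0,0,0,0,0.0],[0.053,0.001,0,0,0,0,0.0],[0.056,0.001,0,0,0,0,0.0],[0.059,0.001,0,0,0,0,0.0],[0.062,0.001,0,0,0,0,0.0],[0.065,0.001,0,0,0,0,0.0],[0.065,0.001,0,0,0,0,0.0]]
  ]
}}

```text
time_s: 16.65
tool_pos: [0.5958, 0.0957, 0.1555]
ee_rot: [1.728, 1.556, -0.062]
contact_force: [26.3, -7.8, 17.2]
opening: 0.0002
```

Force 26 N outward: the fingertips caught the raised paddle's end face, because it lies further inboard when raised. I back off, move inboard, and follow its arc.

{"api": "step_arm", "payload": {
  "targets": [
    [[-0.01,0,0,0,0,0,0.0],[-0.03,0,0,0,0,0,0.0],[-0.035,0,0,0,0,0,0.0],[-0.035,-0.01,0,0,0,0,0.0],[-0.035,-0.02,0,0,0,0,0.0],[-0.035,-0.02,0,0,0,0,0.0]]
  ]
}}

```text
time_s: 17.25
tool_pos: [0.5702, 0.1013, 0.1849]
ee_rot: [-1.343, 1.57, -3.131]
contact_force: [-0.6, 0.5, -0.1]
opening: 0.0004
```

```bash
python3 - <<'E'
from h import *
import cv2
s=status.observe();print((s["tool_pos"]*1e3).round(2),s["contact_force"].round(2))
p=imaging.camera_params("scene");print(proj(p,s["tool_pos"]))
a=imaging.snapshot("scene")[160:260,220:345]
w=imaging.snapshot("wrist")
i=np.hstack([cv2.resize(a,(480,384),interpolation=cv2.INTER_CUBIC),w[:, 100:412]])
cv2.imwrite("pics/p4.png",cv2.cvtColor(i,cv2.COLOR_RGB2BGR))
E
```

```text
[570.24 101.28 184.87] [-0.59  0.51 -0.07]
[[293.87630453 207.10030137]]
```

View pics/p4.png

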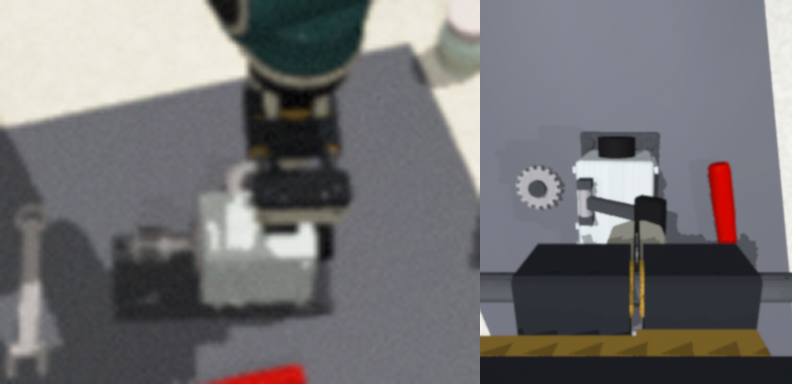

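{"api": "step_arm", "payload": {
  "targets": [
    [[0.01,0,0,0,0,0,0.0],[0.015,0,0,0,0,0,0.0],[0.018,0,0,0,0,0,0.0],[0.02,0.0005,0,0,0,0,0.0],[0.022,0.001,0,0,0,0,0.0],[0.024,0.002,0,0,0,0,0.0],[0.026,0.0035,0,0,0,0,0.0],[0.026,0.0035,0,0,0,0,0.0]]
  ]
}}

```text
time_s: 18.15
tool_pos: [0.5752, 0.1001, 0.1594]
ee_rot: [-1.308, 1.571, -3.097]
contact_force: [0.4, 0.4, -0.6]
opening: 0.0005
```

{"api": "step_arm", "payload": {
  "targets": [
    [[0.002,0.0015,0,0,0,0,0.0],[0.004,0.003,0,0,0,0,0.0],[0.006,0.004,0,0,0,0,0.0],[0.008,0.005,0,0,0,0,0.0],[0.01,0.006,0,0,0,0,0.0],[0.01,0.006,0,0,0,0,0.0]]
  ]
}}

```text
time_s: 18.75
tool_pos: [0.581, 0.0988, 0.1494]
ee_rot: [-1.296, 1.571, -3.084]
contact_force: [0.8, -0.2, 2.2]
opening: 0.0006
```

{"api": "step_arm", "payload": {
  "targets": [
    [[0.002,0.001,0,0,0,0,0.0],[0.004,0.002,0,0,0,0,0.0],[0.006,0.003,0,0,0,0,0.0],[0.008,0.004,0,0,0,0,0.0],[0.01,0.005,0,0,0,0,0.0],[0.012,0.0055,0,0,0,0,0.0],[0.012,0.0055,0,0,0,0,0.0]]
  ]
}}

```text
time_s: 19.45
tool_pos: [0.5863, 0.0977, 0.1372]
ee_rot: [-1.311, 1.57, -3.1]
contact_force: [1.5, -0.4, 0.5]
opening: 0.0003
```

{"api": "step_arm", "payload": {
  "targets": [
    [[0.002,0.001,0,0,0,0,0.0],[0.004,0.002,0,0,0,0,0.0],[0.006,0.002,0,0,0,0,0.0],[0.008,0.002,0,0,0,0,0.0],[0.008,0.002,0,0,0,0,0.0]]
  ]
}}

```text
time_s: 19.95
tool_pos: [0.5884, 0.0972, 0.1295]
ee_rot: [1.599, 1.571, -0.19]
contact_force: [1.0, 0.2, 0.5]
opening: 0.0008
```

```bash
python3 - <<'E'
from h import *
import cv2
a=imaging.snapshot("scene")[180:250,240:330]
w=imaging.snapshot("wrist")[60:300,100:412]
i=np.hstack([cv2.resize(a,(450,350),interpolation=cv2.INTER_CUBIC)[:312],cv2.resize(w,(406,312))])
i=i[:, :800]
cv2.imwrite("pics/p5.png",cv2.cvtColor(i,cv2.COLOR_RGB2BGR))
E
```

```text
(no output)
```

View pics/p5.png

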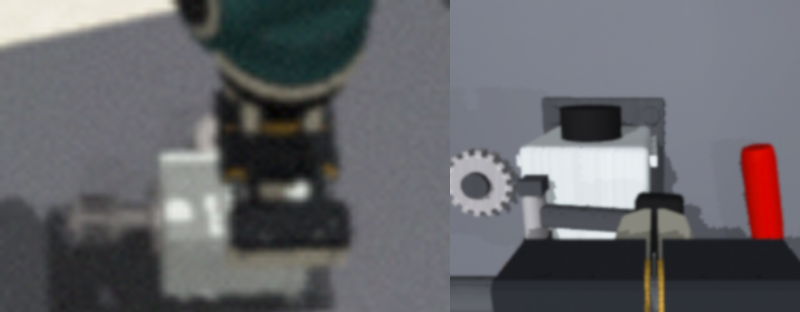

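The wrist view shows the fingers on the paddle at (655,215) and the lever almost level, so I keep pressing.

{"api": "step_arm", "payload": {
  "targets": [
    [[0.002,0.001,0,0,0,0,0.0],[0.004,0.001,0,0,0,0,0.0],[0.006,0.001,0,0,0,0,0.0],[0.0075,0.001,0,0,0,0,0.0],[0.0075,0.001,0,0,0,0,0.0]]
  ]
}}

```text
time_s: 20.55
tool_pos: [0.5894, 0.097, 0.122]
ee_rot: [1.623, 1.571, -0.166]
contact_force: [0.8, 1.0, 1.5]
opening: 0.0007
```

{"api": "step_arm", "payload": {
  "targets": [
    [[0.001,0,0,0,0,0,0.0],[0.002,0,0,0,0,0,0.0],[0.003,0,0,0,0,0,0.0],[0.003,0,0,0,0,0,0.0]]
  ]
}}

```text
time_s: 20.95
tool_pos: [0.5893, 0.097, 0.1191]
ee_rot: [-1.699, 1.571, 2.796]
contact_force: [2.6, -1.0, 3.0]
opening: 0.0002
```

{"api": "step_arm", "payload": {
  "targets": [
    [[0.0005,0,0,0,0,0,0.0],[0.001,0,0,0,0,0,0.0],[0.001,0,0,0,0,0,0.0]]
  ]
}}

```text
time_s: 21.25
tool_pos: [0.5893, 0.097, 0.1183]
ee_rot: [1.772, 1.571, -0.016]
contact_force: [2.3, 0.0, 5.4]
opening: 0.0004
```

{"api": "step_arm", "payload": {
  "targets": [
    [[0.0005,0,0,0,0,0,0.0],[0.001,0,0,0,0,0,0.0],[0.001,0,0,0,0,0,0.0]]
  ]
}}

```text
time_s: 21.55
tool_pos: [0.5894, 0.0971, 0.1181]
ee_rot: [1.917, 1.57, 0.128]
contact_force: [-0.7, -1.4, 11.2]
opening: 0.0006
```

{"api": "step_arm", "payload": {
  "targets": [
    [[0.0005,0,0,0,0,0,0.0],[0.001,0,0,0,0,0,0.0],[0.001,0,0,0,0,0,0.0]]
  ]
}}

```text
time_s: 21.85
tool_pos: [0.5895, 0.0971, 0.1178]
ee_rot: [1.879, 1.57, 0.091]
contact_force: [-5.2, -1.2, 18.9]
opening: 0.0002
```

{"api": "step_arm", "payload": {
  "targets": [
    [[0.0004,0,0,0,0,0,0.0],[0.0008,0,0,0,0,0,0.0],[0.0008,0,0,0,0,0,0.0],[0.0008,0,0,0,0,0,0.0]]
  ]
}}

```text
time_s: 22.25
tool_pos: [0.5895, 0.0971, 0.1177]
ee_rot: [1.923, 1.569, 0.134]
contact_force: [-7.9, -1.6, 25.3]
opening: 0.0008
```

On the end stop: 25 N with only 0.1 mm more travel. I retreat upward and look.

{"api": "step_arm", "payload": {
  "targets": [
    [[-0.005,0,0,0,0,0,0.0],[-0.03,0,0,0,0,0,0.0],[-0.07,0,0,0,0,0,0.0],[-0.11,0,0.03,0,0,0,0.0],[-0.11,-0.02,0.07,0,0,0,0.0],[-0.11,-0.03,0.109,0,0,0,0.0],[-0.11,-0.03,0.14,0,0,0,0.0],[-0.11,-0.03,0.14,0,0,0,0.0],[-0.11,-0.03,0.14,0,0,0,0.0]]
  ]
}}

```text
time_s: 23.15
tool_pos: [0.5294, -0.0333, 0.225]
ee_rot: [-1.898, 1.57, 2.595]
contact_force: [1.4, 0.5, -0.4]
opening: 0.0008
```

```bash
python3 - <<'E'
from h import *
import cv2
s=status.observe();print(s["tool_pos"].round(4),s["contact_force"].round(2))
p=imaging.camera_params("wrist")
im=cv2.cvtColor(imaging.snapshot("wrist"),cv2.COLOR_RGB2BGR)
q=[.5418,.0605,-1.79]
print("tip px",proj(p,toW(q,[-.045,.041,.104]))*1.5,"raised",proj(p,toW(q,[-.045,.0216,.145]))*1.5)
print("hub z76 centre +-15 at local 63.5",proj(p,toW(q,[[.0485,0,.076],[.0785,0,.076]]))*1.5)
print("paddle corners down",(proj(p,toW(q,[[-.06,.029,.104],[-.06,.053,.104],[-.03,.029,.104],[-.03,.053,.104]]))*1.5).round().tolist())
cv2.imwrite("pics/w6.png",cv2.resize(im,(768,576),interpolation=cv2.INTER_CUBIC))
E
```

```text
[ 0.5294 -0.0333  0.225 ] [ 1.4   0.52 -0.4 ]
tip px [[442.72884323  54.01451287]] raised [[413.62316749  31.09278836]]
hub z76 centre +-15 at local 63.5 [[374.06003178 213.49560908]
 [374.3352538  255.91011014]]
paddle corners down [[423.0, 25.0], [465.0, 25.0], [421.0, 82.0], [462.0, 82.0]]
```

View pics/w6.png

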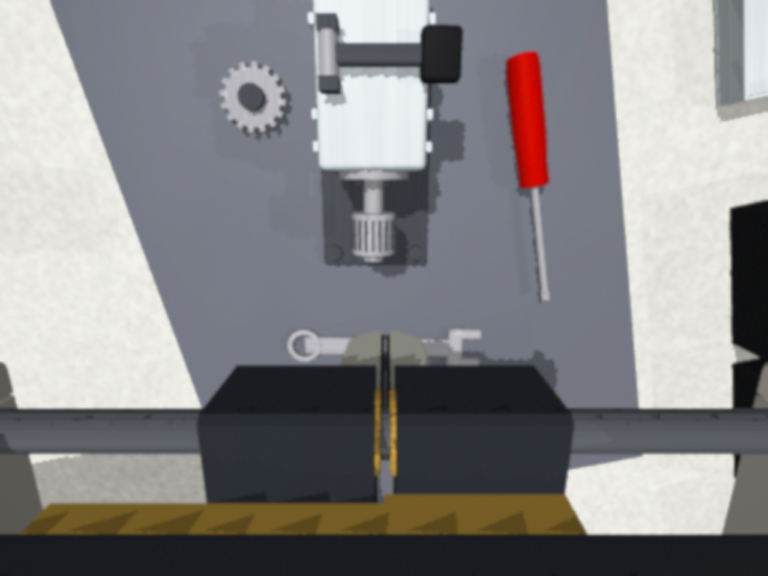

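```bash
python3 -c "
from rig import arm;print(arm.job_done())"
```

```text
the job is handed in; nothing more can be done
None
```

I checked the shaft's end float, set the shaft midway between its stops, let go of the hub, and then pressed the clamp lever fully down. The job was handed in at about 23 s on the robot's clock.

- **Stops:** I felt the inner stop at about 8 N and the outer stop at about 7 N, drag included. The float came to roughly 13.5 mm.
- **Centring:** the last tool reading before I let go was within about 0.05 mm of the midpoint of the two stop readings. It comes from the arm's own position, taking the hub not to have slipped in the jaws.
- **Clamp:** pressing at 25 N gave only 0.1 mm more travel, so the lever is on its end stop. In the last picture the paddle sits on the pixels predicted for fully down.
- **Last checks:** the hub is where it was left, as far as the picture can show (to about 1 mm). The bystanders in view (gear, screwdriver, wrench) look undisturbed. The rest were out of view, but the arm did not go near them. The arm stands clear.

**What went wrong:** my first press on the lever missed the paddle's top. The fingertips caught its end face, with about 27 N sideways and 17 N up (about 32 N in all). I backed off, moved inboard and pressed again cleanly. That touch may have moved the lever a little, but it came after the shaft was set and the hub released.

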